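# Open the spatter guard and hold a pipe coupon in a ratchet squeeze clamp

## Robot

A 6-joint arm with a two-finger parallel gripper is mounted at the origin on the work surface. World frame = base frame: x ahead of the robot, y to its left, z up, the work surface at z = 0. Lengths are in mm, angles in rad, forces in N, time in s.
With the tool pointing down it reaches from about 300 to 775 mm from the base axis. Payload 14.6 kg.
Tool frame: the origin (TCP) lies at the very end of the fingers, on their centre line; the grasp point (between the pads) lies 19 mm behind it; z points along the fingers, y is the line along which they close (so a half turn about z gives the same grasp; the last joint's range is limited). The gripper opens to 94 mm and grips with 3 to 60 N. Pads are 16 mm wide; open, the fingers measure 119 mm over their backs; the gripper's body (75 mm by 177 mm) begins 78 mm behind the grasp point.
Start: joints at [1.171, 0.3, 1.521, -0, 1.321, -0.067], TCP at [179.677, 519.813, 205.446] pointing down, gripper open.
Joint ranges: [-3.03, 3.03], [-0.79, 2.21], [0.23, 2.52], [-1.04, 4.18], [0, 3.07], [-2.55, 2.55]. Speed limits (rad/s): [2.22, 2.22, 2.57, 3.14, 3.14, 3.14].

## Interface

Orientations are given as [roll, pitch, yaw] about the fixed x, y, z axes, in that order (R = Rz(yaw) Ry(pitch) Rx(roll)).
In Python, from cell import read_state, viewer, manip, models gives the robot as it stands.
- The arm moves only by the tool carry_out, never from a script. Its argument "deltas" is a list of rows, each an object with "dp": the shift along the tool's x, y, z in mm, a list of three; "roll": the turn about the tool's z in degrees; "gripper": the opening, from -1 (shut) to 1 (fully open), so that 0 is half open. In form: [{"dp": [tx, ty, tz], "roll": roll, "gripper": gripper}, ...]. A call has 1 to 12 rows; each row is the pose to reach, as a shift and turn from the pose commanded when the call began, along the tool's axes at that moment; what a row does not reach only later rows make up. A row lasts 1/12 s, in which the tool goes at most 41.7 mm and 7.16 degrees, less where a joint would pass 70% of its speed; a pose out of reach is approached as far as the arm can. A call with a gripper value outside its range is refused whole. The fingers move at their own pace and stop on an object; "newtons" is the grip in N (left out, the last holds). Time passes only in rows, so rows that repeat a pose let the fingers close. It gives the time, the measured TCP pose, the force, the opening and the grip force at its end, in the units of the state.
- read_state(): the state, without advancing time (a new reading comes with each control period).
- viewer.camera(name): name is "side" or "top" or "wrist"; returns the picture (384x512x3 uint8, red, green, blue); there is no depth.
- viewer.camera_params(name): a dict with "fovy" (degrees; the focal length in pixels is half the picture's height over the tangent of half this angle, whatever the lens; pixels are square), "cx", "cy" (the principal point, pixels), "eye" and "attitude" of the camera in the world; the wrist camera has in their place "T_tool_cam" (4x4, takes a point from camera to tool coordinates, whose origin is the TCP and whose axes are the flange's). Camera axes: x right, y up, looking along -z (the intrinsics and any distortion apply to the point x, -y, -z); pixel columns grow to the right and rows downward; lengths in mm; the calibration is good to about 2 mm. A picture is of the moment at which its call begins: read the wrist's pose just before it. camera_params takes no time and is no camera call.
- manip.sign_off(): hands the job in; it is judged then, once.
Trained networks look in the newest picture that a camera, given by its name, has taken for a name from the list of things; names that differ only in an ending like _2 or _b are one class to them, and where a whole thing is asked for, a point or a joint stands for the part that bears it (a point fixed in the world has none). Each returns a list of dicts, best first, with "p" (0 to 1); they miss things now and then, are a little off and sometimes report something else, mostly with a low value. They report only what shows in the picture. A call takes as long as a camera call. They do not tell look-alikes from the thing itself.
- models.cut_out(camera, label): "region" (384x512 bool, what is visible of it) and "box" ([left, top, right, bottom] in pixels, round what is visible of it).
The state is a dict: "clock": time; "joints": joint angles; "qd": joint speeds; "effort": joint torques, N m; "eef_pos": TCP position; "eef_rot": TCP orientation; "wrist_force": force on the tool from outside, world axes, zero at the start; "moment": the same for the moment, N m; "finger_gap": finger opening in mm; "finger_force": force on a finger pad.
Only numpy, scipy, OpenCV 4.12 (cv2) and the standard library are available. Lean on these libraries where they do the work, as an engineer would, in place of code of your own. Each camera call takes 0.05 s, during which the arm holds its last target. There are 200 camera calls.

## Task

At the welding bench, swing the amber spatter guard with the red handle wide open, to about a right angle. Then pump the two orange squeeze levers of the ratchet clamp, so that the jaw advances, seats the pipe coupon in the V-stop and its yellow-stemmed pad is pressed about half-way in, never to its stop, which would crush the coupon. Finish while still squeezing the levers to hold that pressure, work the jaw only by its levers, do not touch the coupon, and leave the other things on the bench where they are.

Things in the scene. Friction and masses are not known exactly. Their poses are not given: they have to be found in the camera images.
- fixture: Blue clamp fixture bolted to the bench, plate 180 (x) x 370 (y) x 12 mm. Origin on the bench, 15 mm in -y of the plate's centre. -x is its front (towards the robot, where the guard is); +y runs along the clamp bar from the V-stop to the levers. Bar axis at x = 20, z = 50 mm. Levers' housing: y = 70 to 200, x = -6 to 46, up to z = 84 mm. The toothed bar may stick out to y = 270, below z = 65 mm.
- vee_seat (a point): Fixed point on the plate's top, 12 mm above the bench, under the axis of a coupon that is fully seated in the V-stop (x = 20, y = -90 mm in the fixture's frame). The steel 90 degree V-stop is 75 mm tall and opens to the fixture's +y.
- guard_handle (a point): Grip point on the guard's red upright handle: a vertical round bar, 14 mm diameter, free rounded top 32 mm above this point, lower end 40 mm below it, where it bends to the guard. It stands 48 mm in front of the guard's mid-plane, 170 mm above the bench; the guard's top edge is at 187 mm. Grip it from above.
- guard_hinge (a point): Point on the guard's vertical hinge axis, 100 mm above the bench, at x = -55, y = -160 mm in the fixture's frame. The handle point is 134 mm from this axis.
- guard (a joint): Angle of the amber spatter guard (150 wide x 163 tall x 12 mm, 0.6 kg), rad: 0 shut (parallel to the fixture's y axis, in front of the coupon), growing counter-clockwise seen from above as it swings towards the robot, up to 1.7. It starts at 0 to 0.25, drags lightly (under 2 N at the handle) and stays where it is left.
- squeeze_mid (a point): Fixed point mid-way between the two orange squeeze levers, 145 mm above the bench; close on them from above along the fixture's y. They are upright blades 26 wide (x), 12 thick (y), from z = 90 to 170 mm. Outer faces 66 mm apart at rest (33 mm either side); linked, both move inwards equally, to 38 mm apart. Springs open them when let go.
- trigger (a joint): Inward travel of each lever, m: 0 at rest, 0.014 fully squeezed (outer width = 0.066 - 2 x value). Ratchet, teeth 12 mm apart: squeezing advances the jaw as much as the outer width shrinks, after up to 12 mm of slack; while the levers open the jaw stays. A full pump gives 16 to 30 mm, mostly 24. Takes 4 to 7 N on each lever, up to 10 N more as the pad is pressed.
- clamp_jaw: Orange sliding jaw, 44 (x) x 16 (y) x 56 mm, on a toothed steel bar; origin in the jaw 50 mm above the bench on the bar axis. It slides along the fixture's -y towards the coupon, pushed only by the ratchet, and stays by friction of about 2.5 N.
- clamp_pad (a joint): How far the sprung pad is pushed back into the jaw, in m: 0 free, 0.018 at its stop. Its spring gives 0.55 N per mm. When the levers are released the jaw slips back until 0.002 to 0.0045 m remains.
- pad_face (a point): Centre of the pad's flat front face (black disc of 38 mm diameter, on a yellow stem), 50 mm above the bench; the face looks to the fixture's -y. It stands 30 mm in front of the jaw when free. It starts 40 to 78 mm clear of the coupon.
- coupon: Loose steel pipe coupon standing on the fixture's plate between the pad and the V-stop: diameter 60, height 70 mm, about 0.35 kg; origin at the centre of its underside. It starts 3 to 13 mm short of being seated; the pad pushes it home with 1 to 3 N.
- pipe_short: Bystander: short pipe, diameter 90, height 75 mm; origin under its centre.
- pipe_tall: Bystander: pipe, diameter 76, height 110 mm; origin under its centre.
- square: Bystander: combination square with yellow head, flat on the bench, blade 300 x 26 mm along its x (from -130 to +170 mm of the origin), head 100 mm long.
- wire_brush: Bystander: wire brush with wooden handle, lying along its x.
- chip_hammer: Bystander: hammer lying along its x.
- spray_can: Bystander: standing spray can, diameter 60, height 160 mm; origin under its centre.
- soapstone: Bystander: white soapstone stick 12 x 100 x 8 mm lying on the back of the fixture's plate.
Things that resemble listed ones, but are neither listed nor needed, are in the scene too. What is shaped like the coupon but purple is not meant.

How it is judged:
By the outcome, as a careful person would: the job done as asked, in the order asked, and still so for the second after the job is handed in, while the arm keeps its last pose, push and grip.
It also fails if it takes over 61 s, if anything falls off the work surface, if the arm or the gripper's body presses on something with over 40 N, if the wrist force passes 120 N, or if a joint passes its speed limit or range.

## Working session

There is one attempt and no reset: what is moved stays moved. The work goes in short steps, Python scripts to look and compute and a tool call to move; the robot and the scene stay as the last step left them, time stands still between calls to the robot, and variables do not carry over. Pictures are saved under pics/ and viewed, at most 11 in all, crops included, and the job is handed in when it is done.

Besides the shell and the picture viewer there is one more tool, called as name(argument=value, ...) on one line, values as JSON. carry_out: Moves the arm, as the interface text tells. Its arguments: {"type":"object","properties":{"deltas":{"type":"array"},"newtons":{"type":"number"}},"required":["deltas"]}

```bash
ls; mkdir -p pics
python3 - <<'E'
from cell import read_state, viewer
import cv2
s=read_state();print(s)
for n in ("side","top","wrist"):
    p=viewer.camera_params(n);print(n,p)
a=viewer.camera("top");b=viewer.camera("side")
cv2.imwrite("pics/top0.png",a[:,:,::-1]);cv2.imwrite("pics/side0.png",b[:,:,::-1])
E
```

```text
pics
{'clock': 0.0, 'joints': array([ 1.17143955e+00,  3.00476416e-01,  1.52159188e+00, -1.72625185e-05,
        1.32072834e+00, -6.65839238e-02]), 'qd': array([ 0.00037381,  0.00218784, -0.00241626, -0.00071662,  0.00129208,
       -0.00136371]), 'effort': array([ 2.53852464e-03, -5.31813526e+01, -3.52729154e+01,  7.09502120e-02,
        2.46710074e-02, -9.68912400e-05]), 'eef_pos': array([179.55700252, 519.57292997, 204.87885764]), 'eef_rot': array([-3.14039023e+00, -6.34230548e-05,  2.80882405e+00]), 'wrist_force': array([-0.37063488,  0.05847538, -0.2265168 ]), 'moment': array([-0.01407101, -0.01026248, -0.00310337]), 'finger_force': 0.0, 'finger_gap': 94.28794528004836}
side {'fovy': 43.245667378720796, 'cx': 251.97454679650878, 'cy': 185.21325441709163, 'eye': array([ 210.38764289, 1015.91707645, 1384.8163861 ]), 'attitude': array([ 0.71222273, -0.0053707 , -2.81893659])}
top {'fovy': 48.20477459970978, 'cx': 258.79063920765293, 'cy': 193.06927681981549, 'eye': array([ 278.17043984,  -43.27081199, 1342.08171996]), 'attitude': array([ 0.21275916, -0.00600504, -1.55983743])}
wrist {'fovy': 70.91796459118835, 'cx': 253.84550902959853, 'cy': 186.9945655927417, 'T_tool_cam': array([[-7.16836145e-04,  9.70698987e-01,  2.40297653e-01,
         7.03996259e+01],
       [ 9.99999734e-01,  7.28619955e-04,  3.98060545e-05,
         5.26796434e-01],
       [-1.36445968e-04,  2.40297617e-01, -9.70699251e-01,
        -1.78710836e+02],
       [ 0.00000000e+00,  0.00000000e+00,  0.00000000e+00,
         1.00000000e+00]])}
```

View pics/top0.png

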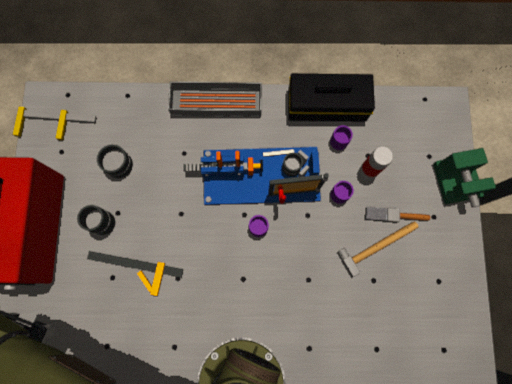

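View pics/side0.png

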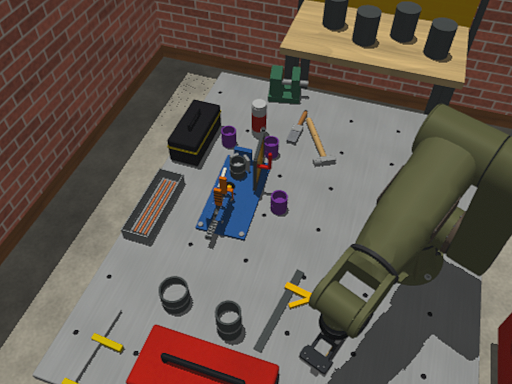

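```bash
cat > h.py <<'E'
import numpy as np, cv2
from cell import read_state, viewer, manip, models
from scipy.spatial.transform import Rotation as R
def cam(n, s=None):
    p=viewer.camera_params(n); f=192/np.tan(np.radians(p["fovy"]/2))
    if n=="wrist":
        s=s or read_state(); T=np.eye(4); T[:3,:3]=R.from_euler('xyz',s["eef_rot"]).as_matrix(); T[:3,3]=s["eef_pos"]
        T=T@p["T_tool_cam"]; return f,p["cx"],p["cy"],T[:3,3],T[:3,:3]
    return f,p["cx"],p["cy"],p["eye"],R.from_euler('xyz',p["attitude"]).as_matrix()
def toplane(c,uv,z):
    f,cx,cy,e,M=c; uv=np.atleast_2d(uv).astype(float)
    d=np.c_[(uv[:,0]-cx)/f,-(uv[:,1]-cy)/f,-np.ones(len(uv))]@M.T
    return e+d*((z-e[2])/d[:,2])[:,None]
def proj(c,P):
    f,cx,cy,e,M=c; q=(np.atleast_2d(P)-e)@M
    return np.c_[cx+f*q[:,0]/-q[:,2],cy-f*q[:,1]/-q[:,2]]
E
python3 - <<'E'
from h import *
for n in("top","side"):
    im=cv2.imread(f"pics/{n}0.png"); viewer.camera(n); c=cam(n)
    for l in ("fixture","guard_handle","guard","coupon","clamp_jaw","clamp_pad","trigger","spray_can","pipe_short","pipe_tall"):
        r=models.cut_out(n,l)
        for k in r[:2]:
            m=k["region"]; v,u=np.nonzero(m)
            print(n,l,round(k["p"],2),k["box"],np.round(toplane(c,[u.mean(),v.mean()],12)[0]))
        if l=="fixture" and r:
            np.save(f"fx_{n}.npy",r[0]["region"])
t=cv2.imread("pics/top0.png")[120:240,170:400]; t=cv2.resize(t,None,fx=3.4,fy=3.4,interpolation=cv2.INTER_CUBIC)
cv2.imwrite("pics/crop1.png",t)
E
```

```text
top fixture 0.62 [182.0, 145.1, 328.8, 205.1] [618. -44.  12.]
top guard_handle 0.56 [267.2, 172.4, 324.9, 201.9] [ 591. -159.   12.]
top guard_handle 0.27 [182.1, 148.9, 328.6, 202.2] [616. -43.  12.]
top guard 0.62 [271.1, 175.3, 328.6, 206.0] [ 589. -157.   12.]
top coupon 0.92 [327.6, 127.4, 353.4, 153.6] [ 756. -314.   12.]
top coupon 0.8 [244.7, 216.6, 267.2, 237.6] [462. -45.  12.]
top clamp_pad 0.51 [255.2, 157.6, 263.8, 170.9] [655. -47.  12.]
top trigger 0.59 [217.6, 150.1, 221.3, 169.1] [674.  83.  12.]
top spray_can 0.89 [360.7, 144.4, 394.2, 178.7] [ 672. -425.   12.]
top pipe_short 0.57 [98.8, 147.9, 135.4, 177.4] [664. 419.  12.]
top pipe_tall 0.96 [77.1, 208.5, 116.6, 233.9] [472. 460.  12.]
side fixture 0.88 [197.5, 128.5, 267.5, 240.5] [622. -45.  12.]
side guard_handle 0.93 [251.6, 129.9, 269.1, 191.7] [ 590. -234.   12.]
side guard 0.92 [250.9, 130.8, 271.0, 191.0] [ 590. -236.   12.]
side coupon 0.85 [268.0, 190.1, 284.9, 215.4] [464. -65.  12.]
side coupon 0.74 [228.7, 157.2, 245.0, 176.7] [ 666. -178.   12.]
side clamp_jaw 0.79 [205.5, 180.4, 234.6, 239.8] [652.  71.  12.]
side clamp_pad 0.5 [227.4, 182.2, 232.3, 189.5] [656. -85.  12.]
side trigger 0.67 [211.4, 189.7, 220.4, 208.1] [681. -13.  12.]
side spray_can 0.83 [249.6, 98.6, 262.6, 139.2] [ 679. -487.   12.]
side spray_can 0.22 [212.3, 191.7, 221.5, 207.6] [683. -14.  12.]
side pipe_short 0.72 [157.8, 277.3, 190.1, 313.3] [668. 398.  12.]
side pipe_tall 0.74 [212.2, 300.6, 242.8, 339.4] [478. 424.  12.]
side pipe_tall 0.72 [157.3, 278.6, 188.1, 315.6] [668. 397.  12.]
```

View pics/crop1.png

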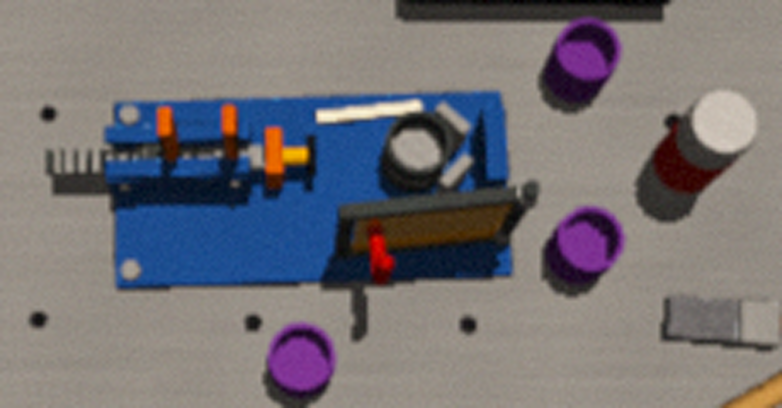

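Run:
```python
from h import *
c=cam("top")
px=lambda a: np.array(a,float)/3.4+[170,120]-0.35
q=toplane(c,px([(113,103),(500,92),(512,276),(117,288)]),12)[:,:2]; print(q.round())
m=np.array([(90,200),(90,-170),(-90,-170),(-90,200)],float)
mc=m-m.mean(0);qc=q-q.mean(0)
H=mc.T@qc; a=np.arctan2(H[0,1]-H[1,0],H[0,0]+H[1,1]); Rm=np.array([[np.cos(a),-np.sin(a)],[np.sin(a),np.cos(a)]])
t=q.mean(0)-Rm@m.mean(0); print("yaw",a,"org",t,"res",(q-(m@Rm.T+t)).round(1))
np.save("fix.npy",[t[0],t[1],a])
W=lambda p:Rm@np.array(p,float)+t
inv=lambda P:(np.asarray(P)-t)@Rm
print("lever tops z170 fixture frame", inv(toplane(c,px([(165,113),(229,110)]),170)[:,:2]).round(1), toplane(c,px([(165,113),(229,110)]),170).round(1))
print("handle top z202", toplane(c,px([(374,231)]),202).round(1), inv(toplane(c,px([(374,231)]),202)[:,:2]).round(1))
print("hinge",W((-55,-160)), "hinge top seen z187", inv(toplane(c,px([(530,192)]),187)[:,:2]))
print("seat",W((20,-90)),"coupon top z82",inv(toplane(c,px([(419,148)]),82)[:,:2]))
print("purples z70", [(toplane(c,px([p]),70)[0,:2].round(),inv(toplane(c,px([p]),70)[0,:2]).round()) for p in((590,238),(302,357),(588,50))])
print("spray z160",inv(toplane(c,px([(724,122)]),160)[:,:2]).round())
print("jaw top z78",inv(toplane(c,px([(273,157)]),78)[:,:2]).round())
# overlay check in both
for n in("top","side"):
    c=cam(n);im=cv2.imread(f"pics/{n}0.png")
    P=[(*W(k),12) for k in m]+[(*W((20,y)),170) for y in(102,168,135)]+[(*W((-55,-160)),187)]
    uv=proj(c,P); 
    box=(170,120,400,240) if n=="top" else (180,110,300,260)
    k=3 if n=="top" else 4
    o=cv2.resize(im[box[1]:box[3],box[0]:box[2]],None,fx=k,fy=k,interpolation=cv2.INTER_CUBIC)
    for u in uv: cv2.drawMarker(o,tuple(int(x) for x in (u-box[:2])*k),(0,255,255),0,8,1)
    globals()[n]=o
h=max(top.shape[0],side.shape[0])
cv2.imwrite("pics/ov_side.png",side)
```

```text
[[ 706.  134.]
 [ 722. -235.]
 [ 543. -243.]
 [ 527.  124.]]
yaw 0.044584657263900915 org [625.2169342  -69.69187104] res [[ 0.   0.4]
 [-0.7  0.9]
 [-0.   0.9]
 [ 0.7 -2.2]]
lever tops z170 fixture frame [[ 28.1 138.1]
 [ 29.1  84.4]] [[647.2  69.5 170. ]
 [650.5  15.9 170. ]]
handle top z202 [[ 540.5 -104.1  202. ]] [[-86.2 -30.6]]
hinge [ 577.40277148 -231.98421789] hinge top seen z187 [[ -54.18464597 -160.52267073]]
seat [ 649.20834949 -158.71103748] coupon top z82 [[ 16.17614433 -81.96753223]]
purples z70 [(array([ 567., -304.]), array([ -69., -232.])), (array([457., -48.]), array([-167.,   29.])), (array([ 744., -308.]), array([ 108., -243.]))]
spray z160 [[   8. -334.]]
jaw top z78 [[13. 49.]]
```

View pics/ov_side.png

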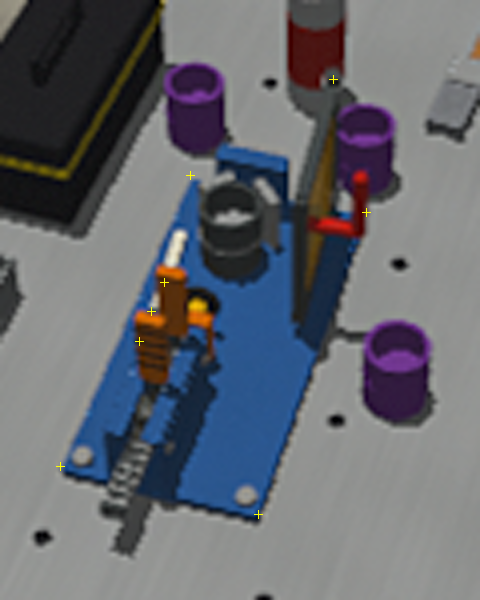

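```bash
cat >> h.py <<'E'
t0x,t0y,fa=np.load("fix.npy")
Rf=np.array([[np.cos(fa),-np.sin(fa)],[np.sin(fa),np.cos(fa)]])
W=lambda p:np.asarray(p,float)@Rf.T+[t0x,t0y]
inv=lambda P:(np.asarray(P,float)-[t0x,t0y])@Rf
def goal(pos,yaw,s=None):
    s=s or read_state(); M=R.from_euler('xyz',s["eef_rot"]).as_matrix()
    dp=M.T@(np.asarray(pos)-s["eef_pos"]); r=-np.degrees(yaw-s["eef_rot"][2])
    print("dp",dp.round(1),"roll",round((r+180)%360-180,1))
E
python3 - <<'E'
from h import *
c=cam("side"); H=toplane(c,[(270,153.7)],202)[0]; print("side handle",inv(H[:2]))
c=cam("top"); H=toplane(c,[np.array((384,260))/3.4+[169.65,119.65]],202)[0]; print("top handle",inv(H[:2]),H)
goal((490,-100,300),0.12)
E
```

```text
side handle [-111.91375903  -34.83556149]
top handle [-110.15622089  -37.55026908] [ 516.84379027 -112.11447567  202.        ]
dp [-495.8 -484.4  -94.5] roll 154.1
```

carry_out(deltas=[{"dp":[0,0,-80],"roll":7,"gripper":0.3},{"dp":[0,0,-95],"roll":14,"gripper":0.3},{"dp":[-500,-480,-95],"roll":154,"gripper":0.3},{"dp":[-500,-480,-95],"roll":154,"gripper":0.3},{"dp":[-500,-480,-95],"roll":154,"gripper":0.3},{"dp":[-500,-480,-95],"roll":154,"gripper":0.3},{"dp":[-500,-480,-95],"roll":154,"gripper":0.3},{"dp":[-500,-480,-95],"roll":154,"gripper":0.3},{"dp":[-500,-480,-95],"roll":154,"gripper":0.3},{"dp":[-500,-480,-95],"roll":154,"gripper":0.3},{"dp":[-500,-480,-95],"roll":154,"gripper":0.3},{"dp":[-500,-480,-95],"roll":154,"gripper":0.3}], newtons=10)

```text
clock: 2.2
eef_pos: [369.8, 147.0, 296.2]
eef_rot: [3.141, -0.0, 1.308]
wrist_force: [1.5, 1.3, 0.9]
finger_gap: 60.9
finger_force: 0.0
```

```bash
python3 -c "
from h import *
print(read_state()['eef_pos'],read_state()['eef_rot'])
goal((490,-100,300),0.12)"
```

```text
[369.78498195 146.98198476 296.1660074 ] [ 3.14083701e+00 -4.84086050e-04  1.30847369e+00]
dp [-207.4  180.2   -3.8] roll 68.1
```

carry_out(deltas=[{"dp":[-207,180,-4],"roll":68,"gripper":0.3},{"dp":[-207,180,-4],"roll":68,"gripper":0.3},{"dp":[-207,180,-4],"roll":68,"gripper":0.3},{"dp":[-207,180,-4],"roll":68,"gripper":0.3},{"dp":[-207,180,-4],"roll":68,"gripper":0.3},{"dp":[-207,180,-4],"roll":68,"gripper":0.3},{"dp":[-207,180,-4],"roll":68,"gripper":0.3},{"dp":[-207,180,-4],"roll":68,"gripper":0.3},{"dp":[-207,180,-4],"roll":68,"gripper":0.3},{"dp":[-207,180,-4],"roll":68,"gripper":0.3},{"dp":[-207,180,-4],"roll":68,"gripper":0.3},{"dp":[-207,180,-4],"roll":68,"gripper":0.3}])

```text
clock: 3.2
eef_pos: [491.1, -96.9, 299.8]
eef_rot: [3.142, -0.0, 0.13]
wrist_force: [-0.6, 0.7, -0.2]
finger_gap: 61.4
finger_force: 0.0
```

Run:
```python
from h import *
s=read_state(); print(s["eef_pos"],s["eef_rot"]); im=viewer.camera("wrist")
c=cam("wrist",s); b=im[:,:,::-1].copy()
for r in models.cut_out("wrist","guard_handle")[:2]: print(r["p"],r["box"])
P=[(*W((-111,-36)),202),(*W((-55,-160)),187),(*W((20,84)),170),(*W((20,138)),170)]
uv=proj(c,P);print(uv)
for u in uv: cv2.drawMarker(b,tuple(int(x) for x in u),(255,255,0),0,10,1)
cv2.imwrite("pics/w1.png",b)
```

```text
[491.10471789 -96.90565255 299.82526205] [ 3.14156580e+00 -8.77585646e-05  1.30058762e-01]
0.91 [239.5, 109.7, 392.4, 167.9]
[[270.99749261 165.91133896]
 [392.90516755 120.89560895]
 [165.51671455  25.23915601]
 [112.55859484  20.2553928 ]]
```

View pics/w1.png

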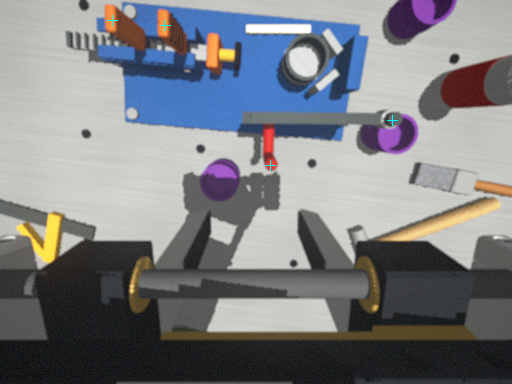

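Run:
```python
from h import *
h=W((-109.5,-36)); print(h); goal((*h,151),0.13)
hg=W((-55,-160)); print("hinge",hg,h-hg,np.hypot(*(h-hg)))
```

```text
[ 517.43026373 -110.53649945]
dp [ 24.3  17.  148.9] roll 0.0
hinge [ 577.40277148 -231.98421789] [-59.97250775 121.44771844] 135.44832963163478
```

carry_out(deltas=[{"dp":[24,17,20],"roll":0,"gripper":0.3},{"dp":[24,17,50],"roll":0,"gripper":0.3},{"dp":[24,17,80],"roll":0,"gripper":0.3},{"dp":[24,17,110],"roll":0,"gripper":0.3},{"dp":[24,17,149],"roll":0,"gripper":0.3},{"dp":[24,17,149],"roll":0,"gripper":0.3},{"dp":[24,17,149],"roll":0,"gripper":-0.8},{"dp":[24,17,149],"roll":0,"gripper":-0.8},{"dp":[24,17,149],"roll":0,"gripper":-0.8},{"dp":[24,17,149],"roll":0,"gripper":-0.8},{"dp":[24,17,149],"roll":0,"gripper":-0.8},{"dp":[24,17,149],"roll":0,"gripper":-0.8}], newtons=8)

```text
clock: 4.3
eef_pos: [517.3, -110.8, 151.6]
eef_rot: [3.141, -0.001, 0.128]
wrist_force: [0.7, 0.3, 0.1]
finger_gap: 24.5
finger_force: 0.0
```

Run:
```python
from h import *
s=read_state();print(s)
hg=np.array([577.4,-232.]); M=R.from_euler('xyz',s["eef_rot"]).as_matrix()
p=s["eef_pos"][:2]; v=p-hg; print(v,np.hypot(*v))
v=v*134.5/np.hypot(*v)
ga=(np.degrees(np.arctan2(v[1],v[0]))-np.degrees(fa)-111.0); print("guard deg",ga)
# yaw change by d ; target guard 91
for d in (5,10,15,20,25,30,35,40,45,50,55,60,65,70,75,80,85,88,91,95):
    a=np.radians(d-ga); q=hg+[np.cos(a)*v[0]-np.sin(a)*v[1],np.sin(a)*v[0]+np.cos(a)*v[1]]
    dp=M.T@np.array([*(q-p),0]); print(d,dp.round(1),round(-(d-ga),1))
```

```text
{'clock': 4.3, 'joints': array([-2.80209177e-01,  3.03840417e-01,  1.64628221e+00, -5.72096058e-06,
        1.19019468e+00,  1.16283059e+00]), 'qd': array([ 0.00190572,  0.0062971 ,  0.00502693, -0.00186982, -0.00207988,
        0.00066717]), 'effort': array([ 8.06729891e-03, -5.17976904e+01, -3.36536264e+01,  4.13185323e-02,
       -5.00238233e-02, -3.61685474e-03]), 'eef_pos': array([ 517.3402863 , -110.79668134,  151.63504429]), 'eef_rot': array([ 3.14108179e+00, -1.16857043e-03,  1.27758984e-01]), 'wrist_force': array([0.67151331, 0.33553665, 0.07714286]), 'moment': array([-0.03384925,  0.10936442,  0.03458504]), 'finger_force': 0.0, 'finger_gap': 24.46163441089489}
[-60.0597137  121.20331866] 135.2679328708718
guard deg 2.8052193541852546
5 [-4.6  2.5 -0. ] -2.2
10 [-15.3   7.2  -0. ] -7.2
15 [-25.6  12.9  -0. ] -12.2
20 [-35.4  19.4  -0. ] -17.2
25 [-44.5  26.7  -0. ] -22.2
30 [-53.   34.8  -0. ] -27.2
35 [-60.7  43.7  -0. ] -32.2
40 [-67.7  53.1  -0.1] -37.2
45 [-73.8  63.1  -0.1] -42.2
50 [-79.   73.7  -0.1] -47.2
55 [-83.2  84.6  -0.1] -52.2
60 [-86.5  95.9  -0.1] -57.2
65 [-88.8 107.4  -0. ] -62.2
70 [-90.1 119.   -0. ] -67.2
75 [-90.3 130.8  -0. ] -72.2
80 [-89.6 142.5  -0. ] -77.2
85 [-87.8 154.1  -0. ] -82.2
88 [-86.2 160.9  -0. ] -85.2
91 [-84.3 167.7  -0. ] -88.2
95 [-81.2 176.6  -0. ] -92.2
```

carry_out(deltas=[{"dp":[0,0,0],"roll":0,"gripper":-1},{"dp":[0,0,0],"roll":0,"gripper":-1},{"dp":[0,0,0],"roll":0,"gripper":-1},{"dp":[-5,2.5,0],"roll":-2,"gripper":-1},{"dp":[-15,7,0],"roll":-7,"gripper":-1},{"dp":[-25.5,13,0],"roll":-12,"gripper":-1},{"dp":[-35.5,19.5,0],"roll":-17,"gripper":-1},{"dp":[-44.5,26.5,0],"roll":-22,"gripper":-1},{"dp":[-53,35,0],"roll":-27,"gripper":-1},{"dp":[-60.5,43.5,0],"roll":-32,"gripper":-1},{"dp":[-67.5,53,0],"roll":-37,"gripper":-1},{"dp":[-74,63,0],"roll":-42,"gripper":-1}])

```text
clock: 5.3
eef_pos: [453.2, -183.8, 151.2]
eef_rot: [3.137, -0.002, 0.865]
wrist_force: [16.9, -5.4, -8.5]
finger_gap: 16.5
finger_force: 8.0
```

Run:
```python
from h import *
s=read_state()
hg=np.array([577.4,-232.]); M=R.from_euler('xyz',s["eef_rot"]).as_matrix()
p=s["eef_pos"][:2]; v=p-hg; print(v,np.hypot(*v),s["wrist_force"],s["finger_gap"],s["finger_force"])
v=v*134.5/np.hypot(*v)
ga=(np.degrees(np.arctan2(v[1],v[0]))-np.degrees(fa)-111.0); print("guard deg",ga)
for d in (45,50,55,60,65,70,75,80,85,88,91,95):
    a=np.radians(d-ga); q=hg+[np.cos(a)*v[0]-np.sin(a)*v[1],np.sin(a)*v[0]+np.cos(a)*v[1]]
    dp=M.T@np.array([*(q-p),0]); print(d,dp.round(1),round(-(d-ga),1))
```

```text
[-124.24811969   48.18230316] 133.26338425691236 [16.86352823 -5.43331494 -8.49442112] 16.489672319734936 8.013817369937897
guard deg 45.249642643379616
45 [ 0.1 -1.4 -0. ] 0.2
50 [-10.8   2.9  -0. ] -4.8
55 [-21.3   8.2   0. ] -9.8
60 [-31.3  14.3   0. ] -14.8
65 [-40.7  21.3   0. ] -19.8
70 [-49.5  29.1   0.1] -24.8
75 [-57.6  37.6   0.1] -29.8
80 [-64.9  46.7   0.1] -34.8
85 [-71.4  56.5   0.2] -39.8
88 [-74.8  62.7   0.2] -42.8
91 [-78.   69.    0.2] -45.8
95 [-81.6  77.6   0.3] -49.8
```

carry_out(deltas=[{"dp":[-5,3,0],"roll":-2,"gripper":-1},{"dp":[-10.5,5.5,0],"roll":-5,"gripper":-1},{"dp":[-21,11,0],"roll":-10,"gripper":-1},{"dp":[-30.5,17,0],"roll":-15,"gripper":-1},{"dp":[-40,24,0],"roll":-20,"gripper":-1},{"dp":[-48.5,31.5,0],"roll":-25,"gripper":-1},{"dp":[-56,40,0],"roll":-30,"gripper":-1},{"dp":[-63.5,49,0],"roll":-35,"gripper":-1},{"dp":[-69.5,58.5,0],"roll":-40,"gripper":-1},{"dp":[-73,64.5,0],"roll":-43,"gripper":-1},{"dp":[-76,71,0],"roll":-46,"gripper":-1},{"dp":[-77,74,0],"roll":-46,"gripper":-1}])

```text
clock: 6.3
eef_pos: [459.7, -288.9, 151.1]
eef_rot: [3.137, -0.001, 1.667]
wrist_force: [14.9, 8.2, -1.0]
finger_gap: 14.1
finger_force: 8.0
```

Run:
```python
from h import *
s=read_state()
hg=np.array([577.4,-232.])
p=s["eef_pos"][:2]; v=p-hg; print(v,np.hypot(*v),s["wrist_force"],s["finger_gap"],s["finger_force"],s["joints"])
print("guard deg",np.degrees(np.arctan2(v[1],v[0]))%360-np.degrees(fa)-111.0)
```

```text
[-117.70985482  -56.94913343] 130.76243237123086 [14.89861974  8.22041161 -1.0219786 ] 14.147269949842867 7.996903359889984 [-0.63024593  0.33295455  1.60875098  0.00348645  1.19701684 -0.72800661]
guard deg 92.2636205531702
```

carry_out(deltas=[{"dp":[0,0,0],"roll":0,"gripper":0.1},{"dp":[0,0,0],"roll":0,"gripper":0.1},{"dp":[0,0,0],"roll":0,"gripper":0.1},{"dp":[0,0,0],"roll":0,"gripper":0.1},{"dp":[0,0,0],"roll":0,"gripper":0.1},{"dp":[0,0,-30],"roll":0,"gripper":0.1},{"dp":[0,0,-70],"roll":0,"gripper":0.1},{"dp":[0,0,-110],"roll":0,"gripper":0.1},{"dp":[0,0,-140],"roll":0,"gripper":0.9},{"dp":[0,0,-140],"roll":0,"gripper":0.9}])

```text
clock: 7.13
eef_pos: [458.6, -290.1, 297.4]
eef_rot: [3.134, 0.006, 1.663]
wrist_force: [1.0, -0.1, -0.2]
finger_gap: 62.0
finger_force: 0.0
```

Run:
```python
from h import *
s=read_state();print(s["eef_pos"],s["finger_gap"]); print(W((20,111)))
goal((*W((20,111)),290),0.0446)
```

```text
[ 458.64163883 -290.07508016  297.42376385] 61.9515485595555
[640.24980202  42.08922255]
dp [314.  211.5   6.9] roll 92.7
```

carry_out(deltas=[{"dp":[314,211,6],"roll":92.7,"gripper":0.9},{"dp":[314,211,6],"roll":92.7,"gripper":0.9},{"dp":[314,211,6],"roll":92.7,"gripper":0.9},{"dp":[314,211,6],"roll":92.7,"gripper":0.9},{"dp":[314,211,6],"roll":92.7,"gripper":0.9},{"dp":[314,211,6],"roll":92.7,"gripper":0.9},{"dp":[314,211,6],"roll":92.7,"gripper":0.9},{"dp":[314,211,6],"roll":92.7,"gripper":0.9},{"dp":[314,211,6],"roll":92.7,"gripper":0.9},{"dp":[314,211,6],"roll":92.7,"gripper":0.9},{"dp":[314,211,6],"roll":92.7,"gripper":0.9},{"dp":[314,211,6],"roll":92.7,"gripper":0.9}])

```text
clock: 8.13
eef_pos: [638.9, 44.7, 283.4]
eef_rot: [-3.141, 0.002, 0.236]
wrist_force: [1.4, -0.1, 0.3]
finger_gap: 89.4
finger_force: 0.0
```

carry_out(deltas=[{"dp":[0,0,0],"roll":0,"gripper":0.9},{"dp":[0,0,0],"roll":0,"gripper":0.9}])

```text
clock: 8.3
eef_pos: [638.5, 42.8, 284.3]
eef_rot: [-3.141, 0.001, 0.244]
wrist_force: [0.1, -0.2, -0.8]
finger_gap: 89.3
finger_force: 0.0
```

Run:
```python
from h import *
s=read_state(); print(s["eef_pos"],s["eef_rot"],s["finger_gap"]); goal((*W((20,111)),290),0.0446)
c=cam("wrist",s); b=viewer.camera("wrist")[:,:,::-1].copy()
P=[(*W((x,y)),170) for x in(7,33) for y in (78,90,132,144)]+[(*W((20,41)),78),(*W((20,57)),78)]
uv=proj(c,P);print(uv.round())
b=cv2.resize(b,None,fx=1.5,fy=1.5)
for u in uv: cv2.drawMarker(b,tuple(int(x*1.5) for x in u),(255,255,0),0,6,1)
cv2.imwrite("pics/w2.png",b)
# guard check with top view
b=viewer.camera("top")[150:260,230:380,::-1]
cv2.imwrite("pics/t2.png",cv2.resize(b,None,fx=4,fy=4,interpolation=cv2.INTER_CUBIC))
```

```text
[638.50039725  42.8309446  284.31282795] [-3.14149865e+00  6.33376162e-04  2.43798244e-01] 89.3467879394627
dp [ 1.5  1.1 -5.7] roll 11.4
[[282. 199.]
 [272. 197.]
 [235. 190.]
 [225. 188.]
 [287. 177.]
 [277. 175.]
 [239. 167.]
 [229. 165.]
 [302. 178.]
 [292. 175.]]
```

View pics/w2.png

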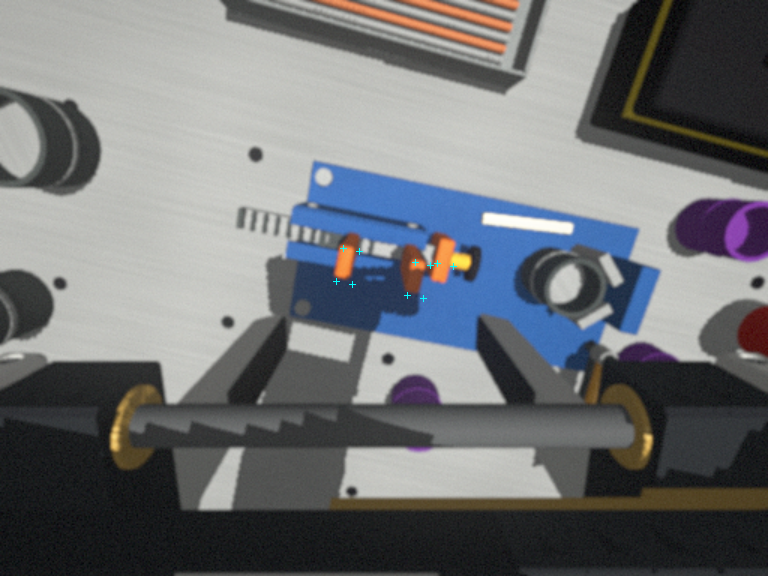

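View pics/t2.png

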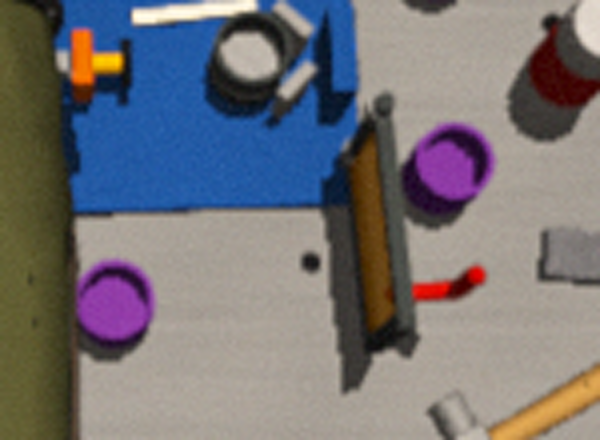

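carry_out(deltas=[{"dp":[1.5,1,0],"roll":7,"gripper":0.9},{"dp":[1.5,1,0],"roll":11.4,"gripper":0.9},{"dp":[1.5,1,0],"roll":11.4,"gripper":0.9},{"dp":[1.5,1,0],"roll":11.4,"gripper":0.9},{"dp":[1.5,1,0],"roll":11.4,"gripper":0.9}])

```text
clock: 8.82
eef_pos: [640.3, 42.1, 284.8]
eef_rot: [-3.142, -0.0, 0.045]
wrist_force: [-0.4, 0.3, -0.2]
finger_gap: 89.2
finger_force: 0.0
```

Run:
```python
from h import *
s=read_state(); print(s["eef_pos"],s["eef_rot"],s["finger_gap"]); goal((*W((20,111.5)),126),0.0446)
im=viewer.camera("wrist");c=cam("wrist",s)
hsv=cv2.cvtColor(im,cv2.COLOR_RGB2HSV)
m=((hsv[:,:,0]<14)&(hsv[:,:,1]>150)&(hsv[:,:,2]>60)).astype(np.uint8); m[215:]=0
n,l,st,ce=cv2.connectedComponentsWithStats(m)
for i in range(1,n):
    if st[i,4]>60: print(st[i],ce[i].round(1))
P=[(*W((20,y)),170) for y in (84.5,138.5)]; print(proj(c,P))
b=im[100:230,120:420,::-1]; cv2.imwrite("pics/w3.png",cv2.resize(b,None,fx=2.6,fy=2.6,interpolation=cv2.INTER_CUBIC))
```

```text
[640.27040562  42.12558947 284.84167772] [-3.14159059e+00 -7.80099256e-05  4.46501227e-02] 89.21911270416294
dp [ -0.   -0.5 158.8] roll 0.0
[253   1  56   6 103] [280.5   3.4]
[289 151  12  30 214] [293.8 166. ]
[223 162  13  29 250] [228.7 177.2]
[269 162  12  29 233] [274.2 177. ]
[[278.4173657  183.59053761]
 [230.11757368 183.62193984]]
```

View pics/w3.png

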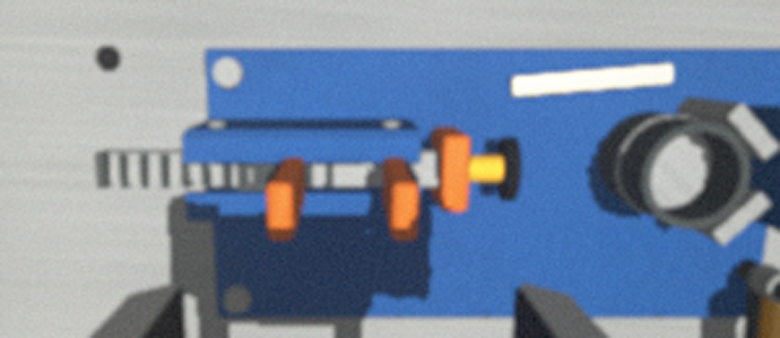

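carry_out(deltas=[{"dp":[1,-2,30],"roll":0,"gripper":0.9},{"dp":[1,-2,60],"roll":0,"gripper":0.9},{"dp":[1,-2,90],"roll":0,"gripper":0.9},{"dp":[1,-2,110],"roll":0,"gripper":0.9},{"dp":[1,-2,130],"roll":0,"gripper":0.9},{"dp":[1,-2,145],"roll":0,"gripper":0.9},{"dp":[1,-2,158],"roll":0,"gripper":0.9},{"dp":[1,-2,158],"roll":0,"gripper":0.9},{"dp":[1,-2,158],"roll":0,"gripper":0.6},{"dp":[1,-2,158],"roll":0,"gripper":0.4},{"dp":[1,-2,158],"roll":0,"gripper":0.4},{"dp":[1,-2,158],"roll":0,"gripper":0.4}], newtons=25)

```text
clock: 9.87
eef_pos: [641.6, 44.4, 127.8]
eef_rot: [-3.142, -0.002, 0.041]
wrist_force: [-0.2, 5.3, 1.8]
finger_gap: 67.3
finger_force: 2.4
```

```bash
cat > look.py <<'E'
from h import *
import sys
s=read_state(); print(s["clock"],s["eef_pos"].round(1),s["wrist_force"].round(1),s["finger_gap"].round(2),round(s["finger_force"],2),inv(s["eef_pos"][:2]).round(1))
im=viewer.camera("wrist"); cv2.imwrite("pics/w_%s.png"%sys.argv[1],im[:,:,::-1])
c=cam("wrist",s)
h=cv2.cvtColor(im,cv2.COLOR_RGB2HSV)
o=((h[:,:,0]<14)&(h[:,:,1]>150)&(h[:,:,2]>60)).astype(np.uint8)
y=((h[:,:,0]>=18)&(h[:,:,0]<33)&(h[:,:,1]>140)&(h[:,:,2]>100)).astype(np.uint8)
# expected pixel window around the bar line, z 50..78
for nm,m,z in(("orange",o,78),("yellow",y,55)):
    n,l,st,ce=cv2.connectedComponentsWithStats(m)
    for i in range(1,n):
        if st[i,4]>15:
            x0,y0,w,hh=st[i,:4]; f=inv(toplane(c,[(x0,ce[i][1]),(x0+w,ce[i][1])],z)[:,:2])
            print(nm,st[i],"fix y",f[:,1].round(1),"x",f[0,0].round(1))
E
python3 look.py 4
```

```text
Traceback (most recent call last):
  File "look.py", line 3, in <module>
    s=read_state(); print(s["clock"],s["eef_pos"].round(1),s["wrist_force"].round(1),s["finger_gap"].round(2),round(s["finger_force"],2),inv(s["eef_pos"][:2]).round(1))
                                                                                     ^^^^^^^^^^^^^^^^^^^^^
AttributeError: 'float' object has no attribute 'round'
```

```bash
sed -i 's/s\["finger_gap"\].round(2)/round(float(s["finger_gap"]),2)/' look.py; python3 look.py 4
```

```text
9.8667 [641.6  44.4 127.8] [-0.2  5.3  1.8] 67.34 2.43 [ 21.5 113.2]
orange [306 166  27  51 640] fix y [68.4 44.7] x 28.5
orange [ 194  191   34   73 1630] fix y [168.6 137.8] x -5.3
orange [ 280  191   33   73 1595] fix y [90.6 60.6] x -5.1
yellow [331 183  21  18 324] fix y [39.7 19.5] x 23.5
yellow [118 268   8  16  52] fix y [256.6 248.3] x -67.5
yellow [382 268   7  10  31] fix y [-19.  -26.3] x -64.3
yellow [383 279   8   7  23] fix y [-21.3 -29.7] x -75.6
yellow [384 291   8  20  77] fix y [-24.9 -33.5] x -98.6
```

carry_out(deltas=[{"dp":[0,-1,1],"roll":0,"gripper":0.4},{"dp":[0,-1,1],"roll":0,"gripper":0.4},{"dp":[0,-1,1],"roll":0,"gripper":0.35},{"dp":[0,-1,1],"roll":0,"gripper":0.35}])

```text
clock: 10.25
eef_pos: [641.4, 45.1, 126.1]
eef_rot: [3.141, -0.001, 0.041]
wrist_force: [1.2, -2.1, 4.0]
finger_gap: 63.1
finger_force: 1.7
```

```bash
python3 look.py 5
```

```text
10.25 [641.4  45.1 126.1] [ 1.2 -2.1  4. ] 63.07 1.69 [ 21.3 114. ]
orange [307 166  27  52 679] fix y [68.5 45. ] x 27.5
orange [ 279  191   33   74 1636] fix y [92.3 62.6] x -5.4
orange [ 197  192   33   73 1640] fix y [166.2 136.5] x -5.6
yellow [332 183  22  18 331] fix y [40.  18.9] x 23.5
yellow [126 267   8  18  50] fix y [248.1 239.8] x -67.1
yellow [376 266   6  12  33] fix y [-11.1 -17.3] x -62.7
yellow [377 280   7   5  18] fix y [-13.4 -20.7] x -75.0
yellow [377 291   8  19  69] fix y [-15.9 -24.4] x -98.2
```

View pics/w_5.png

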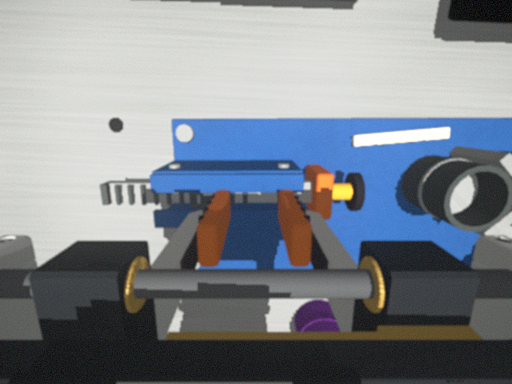

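carry_out(deltas=[{"dp":[0,0,0],"roll":0,"gripper":0.45},{"dp":[0,0,0],"roll":0,"gripper":0.45},{"dp":[0,0,0],"roll":0,"gripper":0.2},{"dp":[0,0,0],"roll":0,"gripper":0.1},{"dp":[0,0,0],"roll":0,"gripper":0},{"dp":[0,0,0],"roll":0,"gripper":-0.1},{"dp":[0,0,0],"roll":0,"gripper":-0.2},{"dp":[0,0,0],"roll":0,"gripper":-0.2},{"dp":[0,0,0],"roll":0,"gripper":-0.2},{"dp":[0,0,0],"roll":0,"gripper":-0.2}])

```text
clock: 11.13
eef_pos: [641.0, 45.1, 125.4]
eef_rot: [3.141, 0.001, 0.041]
wrist_force: [-1.2, -5.0, -3.0]
finger_gap: 37.7
finger_force: 11.6
```

```bash
python3 look.py 6
```

```text
11.1333 [641.   45.1 125.4] [-1.2 -5.  -3. ] 37.69 11.64 [ 20.9 114. ]
orange [325 166  30  52 367] fix y [53.3 27.3] x 31.7
orange [ 220  191   25   74 1430] fix y [145.5 123. ] x -6.4
orange [ 264  191   25   75 1399] fix y [105.9  83.4] x -7.2
yellow [353 182  20  18 303] fix y [20.2  1. ] x 23.7
yellow [175 262   8  24  62] fix y [196.8 188.5] x -63.8
yellow [327 292   7  19  53] fix y [37.7 30.2] x -97.2
```

carry_out(deltas=[{"dp":[0,0,0],"roll":0,"gripper":0.45},{"dp":[0,0,0],"roll":0,"gripper":0.45},{"dp":[0,0,0],"roll":0,"gripper":0.45},{"dp":[0,0,0],"roll":0,"gripper":0.45},{"dp":[0,0,0],"roll":0,"gripper":0.45},{"dp":[0,0,0],"roll":0,"gripper":0.45},{"dp":[0,0,0],"roll":0,"gripper":0.45}])

```text
clock: 11.77
eef_pos: [641.5, 45.8, 126.2]
eef_rot: [-3.141, -0.001, 0.041]
wrist_force: [-0.2, -0.1, -0.2]
finger_gap: 68.3
finger_force: 0.0
```

```bash
python3 look.py 7
```

```text
11.7667 [641.5  45.8 126.2] [-0.2 -0.1 -0.2] 68.28 0.0 [ 21.4 114.6]
orange [325 166  31  53 410] fix y [53.7 26.8] x 30.9
orange [ 281  191   34   74 1640] fix y [91.2 60.6] x -5.7
orange [ 196  192   33   73 1651] fix y [167.9 138.1] x -5.4
yellow [353 183  20  18 301] fix y [20.6  1.4] x 23.6
yellow [119 267   6   8  25] fix y [255.4 249.2] x -60.6
yellow [116 277   7   7  31] fix y [259.8 252.5] x -71.3
yellow [385 293   8  17  76] fix y [-23.7 -32.2] x -98.4
```

carry_out(deltas=[{"dp":[0,0,0],"roll":0,"gripper":0.3},{"dp":[0,0,0],"roll":0,"gripper":0.2},{"dp":[0,0,0],"roll":0,"gripper":0.1},{"dp":[0,0,0],"roll":0,"gripper":0},{"dp":[0,0,0],"roll":0,"gripper":-0.1},{"dp":[0,0,0],"roll":0,"gripper":-0.17},{"dp":[0,0,0],"roll":0,"gripper":-0.19},{"dp":[0,0,0],"roll":0,"gripper":-0.19},{"dp":[0,0,0],"roll":0,"gripper":-0.19}])

```text
clock: 12.57
eef_pos: [641.4, 45.1, 126.1]
eef_rot: [3.141, -0.001, 0.041]
wrist_force: [1.0, -4.7, 3.7]
finger_gap: 38.5
finger_force: 6.8
```

```bash
python3 look.py 8
```

```text
12.5667 [641.4  45.1 126.1] [ 1.  -4.7  3.7] 38.51 6.76 [ 21.3 114. ]
orange [348 166  32  52 386] fix y [33.   5.2] x 30.6
orange [ 219  191   26   74 1417] fix y [146.5 123. ] x -6.4
orange [ 264  191   25   75 1378] fix y [105.8  83.3] x -7.3
yellow [379 183  18  18 282] fix y [ -5.1 -22.3] x 23.4
yellow [175 266   7  20  53] fix y [197.1 189.8] x -65.7
yellow [328 298   5  11  28] fix y [36.3 30.9] x -99.9
```

carry_out(deltas=[{"dp":[0,0,0],"roll":0,"gripper":0.45},{"dp":[0,0,0],"roll":0,"gripper":0.45},{"dp":[0,0,0],"roll":0,"gripper":0.45},{"dp":[0,0,0],"roll":0,"gripper":0.45},{"dp":[0,0,0],"roll":0,"gripper":0.45},{"dp":[0,0,0],"roll":0,"gripper":0.45},{"dp":[0,0,0],"roll":0,"gripper":0.45}])

```text
clock: 13.2
eef_pos: [640.9, 45.8, 125.3]
eef_rot: [-3.141, 0.001, 0.041]
wrist_force: [0.2, 0.1, 0.3]
finger_gap: 68.1
finger_force: 0.0
```

```bash
python3 look.py 9
python3 - <<'E'
from h import *
print([ (r["p"],r["box"]) for r in models.cut_out("wrist","coupon")[:2]], [ (r["p"],r["box"]) for r in models.cut_out("wrist","clamp_pad")[:2]])
E
```

```text
13.2 [640.9  45.8 125.3] [0.2 0.1 0.3] 68.11 0.0 [ 20.8 114.7]
orange [349 165  34  53 456] fix y [33.2  3.8] x 30.6
orange [ 195  191   34   74 1677] fix y [168.6 138.1] x -5.4
orange [ 282  191   34   74 1630] fix y [90.5 59.9] x -6.3
yellow [380 182  19  18 285] fix y [ -4.8 -22.9] x 23.6
yellow [119 266   7  10  26] fix y [255.  247.8] x -60.7
yellow [117 277   8   7  35] fix y [258.4 250.1] x -71.0
yellow [386 293   8  16  79] fix y [-24.3 -32.8] x -97.9
[(0.88, [295.6, 298.0, 343.8, 333.5]), (0.69, [405.6, 154.3, 512.0, 232.7])] [(0.95, [380.5, 170.3, 412.8, 208.4])]
```

View pics/w_9.png

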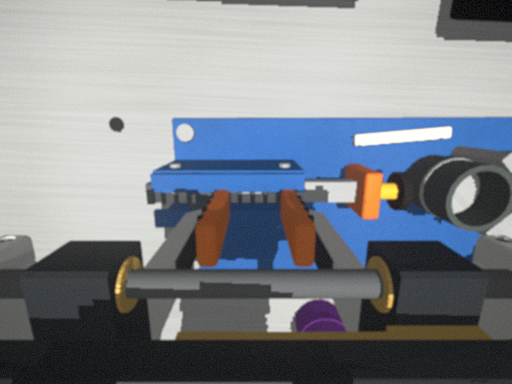

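carry_out(deltas=[{"dp":[0,0,0],"roll":0,"gripper":0.3},{"dp":[0,0,0],"roll":0,"gripper":0.2},{"dp":[0,0,0],"roll":0,"gripper":0.1},{"dp":[0,0,0],"roll":0,"gripper":0},{"dp":[0,0,0],"roll":0,"gripper":-0.1},{"dp":[0,0,0],"roll":0,"gripper":-0.17},{"dp":[0,0,0],"roll":0,"gripper":-0.19},{"dp":[0,0,0],"roll":0,"gripper":-0.19},{"dp":[0,0,0],"roll":0,"gripper":-0.19}])

```text
clock: 14.1
eef_pos: [641.1, 45.1, 125.6]
eef_rot: [3.141, 0.0, 0.041]
wrist_force: [0.0, -5.5, -4.3]
finger_gap: 38.1
finger_force: 8.5
```

```bash
python3 look.py 10
```

```text
14.1 [641.1  45.1 125.6] [ 0.  -5.5 -4.3] 38.07 8.51 [ 21. 114.]
orange [371 166  39  52 590] fix y [ 13.3 -20.6] x 30.4
orange [ 219  191   26   74 1411] fix y [146.4 123. ] x -6.6
orange [ 264  191   25   75 1394] fix y [105.9  83.3] x -7.4
orange [402 199   4  16  25] fix y [-15.4 -18.9] x 16.2
yellow [405 182  15  18 228] fix y [-29.6 -44. ] x 23.4
yellow [176 263   5  12  32] fix y [195.4 190.3] x -58.9
yellow [174 277   6   7  28] fix y [198.4 192.2] x -71.8
yellow [329 296   5   9  22] fix y [35.6 30.2] x -96.2
```

carry_out(deltas=[{"dp":[0,0,0],"roll":0,"gripper":0.45},{"dp":[0,0,0],"roll":0,"gripper":0.45},{"dp":[0,0,0],"roll":0,"gripper":0.45},{"dp":[0,0,0],"roll":0,"gripper":0.45},{"dp":[0,0,0],"roll":0,"gripper":0.45},{"dp":[0,0,0],"roll":0,"gripper":0.45},{"dp":[0,0,0],"roll":0,"gripper":0.45}])

```text
clock: 14.73
eef_pos: [641.4, 45.8, 126.2]
eef_rot: [-3.141, -0.001, 0.041]
wrist_force: [0.2, -0.1, -0.4]
finger_gap: 68.4
finger_force: 0.0
```

carry_out(deltas=[{"dp":[0,0,0],"roll":0,"gripper":0.35},{"dp":[0,0,0],"roll":0,"gripper":0.3},{"dp":[0,0,0],"roll":0,"gripper":0.26},{"dp":[0,0,0],"roll":0,"gripper":0.26},{"dp":[0,0,0],"roll":0,"gripper":0.26}])

```text
clock: 15.15
eef_pos: [641.4, 45.1, 126.2]
eef_rot: [3.141, -0.001, 0.041]
wrist_force: [0.5, -4.9, 3.3]
finger_gap: 59.4
finger_force: 7.9
```

```bash
python3 look.py 11
```

```text
15.15 [641.4  45.1 126.2] [ 0.5 -4.9  3.3] 59.41 7.93 [ 21.3 114. ]
orange [372 166  41  53 631] fix y [ 12.2 -23.4] x 31.3
orange [ 277  191   31   74 1515] fix y [94.1 66.1] x -6.7
orange [ 201  192   31   73 1594] fix y [162.7 134.7] x -5.7
orange [405 199   5  15  31] fix y [-18.3 -22.7] x 16.8
yellow [408 183  12  18 173] fix y [-32.9 -44.5] x 23.0
yellow [136 266   6  10  22] fix y [237.  230.8] x -60.3
yellow [135 276   6   9  27] fix y [239.2 233. ] x -71.1
yellow [369 291   8  20  77] fix y [ -7.3 -15.9] x -98.1
```

```bash
cat >> look.py <<'E'
ref=cv2.imread("pics/w_9.png",0)
def sh(box):
    a,b_,c_,d=box; T=ref[b_:d,a:c_]; g=cv2.cvtColor(im,cv2.COLOR_RGB2GRAY)
    r=cv2.matchTemplate(g[b_-4:d+4,max(a-8,0):c_+12],T,cv2.TM_CCOEFF_NORMED); _,v,_,(x,yy)=cv2.minMaxLoc(r)
    L=r[yy]; dx=0 if x in(0,len(L)-1) else (L[x-1]-L[x+1])/(2*(L[x-1]-2*L[x]+L[x+1]))
    return round(x+dx-8,2),yy-4,round(v,2)
print("coupon shift px",sh((446,165,498,226)),"static",sh((352,124,460,150)))
E
python3 look.py 11
```

```text
15.2 [641.4  45.1 126.1] [ 1.  -4.7  3.6] 59.19 7.93 [ 21.3 114. ]
orange [373 166  40  53 612] fix y [ 11.4 -23.4] x 31.2
orange [ 277  191   31   74 1527] fix y [94.1 66.2] x -6.6
orange [ 201  192   31   73 1593] fix y [162.7 134.7] x -5.7
orange [405 199   5  15  33] fix y [-18.3 -22.7] x 16.9
yellow [408 183  12  18 170] fix y [-32.9 -44.4] x 23.1
yellow [135 267   7  17  48] fix y [238.7 231.5] x -66.7
yellow [369 293   8  16  72] fix y [ -7.3 -15.8] x -97.7
coupon shift px (np.float32(-1.64), 0, 0.99) static (np.float32(-1.75), 1, 0.98)
```

carry_out(deltas=[{"dp":[0,-0.4,0],"roll":0,"gripper":0.22},{"dp":[0,-0.4,0],"roll":0,"gripper":0.18},{"dp":[0,-0.4,0],"roll":0,"gripper":0.18},{"dp":[0,-0.4,0],"roll":0,"gripper":0.18}])

```text
clock: 15.58
eef_pos: [641.4, 45.2, 126.2]
eef_rot: [3.141, -0.001, 0.041]
wrist_force: [0.5, -6.9, 4.3]
finger_gap: 55.3
finger_force: 8.0
```

```bash
python3 look.py 12
```

```text
15.5833 [641.4  45.2 126.2] [ 0.5 -6.9  4.3] 55.34 8.03 [ 21.3 114. ]
orange [378 166  39  53 631] fix y [  7.  -26.9] x 31.4
orange [ 274  191   31   74 1495] fix y [96.8 68.9] x -6.7
orange [ 204  192   30   73 1561] fix y [160.  132.9] x -5.8
orange [400 199  13  20  41] fix y [-14.4 -25.9] x 13.6
yellow [412 183  12  18 169] fix y [-36.8 -48.3] x 23.1
yellow [144 266   5   9  19] fix y [228.7 223.6] x -60.1
yellow [143 276   4  11  23] fix y [231.  226.8] x -72.1
yellow [362 294   8  15  60] fix y [ 0.  -8.5] x -99.1
coupon shift px (np.float32(2.92), 0, 0.99) static (np.float32(-1.85), 1, 0.98)
```

carry_out(deltas=[{"dp":[0,0,0],"roll":0,"gripper":0.14},{"dp":[0,0,0],"roll":0,"gripper":0.11},{"dp":[0,0,0],"roll":0,"gripper":0.11},{"dp":[0,0,0],"roll":0,"gripper":0.11}])

```text
clock: 15.97
eef_pos: [641.4, 45.1, 126.1]
eef_rot: [3.141, -0.001, 0.04]
wrist_force: [1.2, -6.6, 4.3]
finger_gap: 52.2
finger_force: 8.6
```

```bash
python3 look.py 13
```

```text
15.9667 [641.4  45.1 126.1] [ 1.2 -6.6  4.3] 52.16 8.63 [ 21.3 114. ]
orange [379 166  42  53 729] fix y [  6.  -30.5] x 30.4
orange [ 273  191   29   74 1477] fix y [97.7 71.6] x -6.8
orange [ 207  192   29   73 1537] fix y [157.3 131.1] x -5.9
yellow [416 183  11  18 157] fix y [-40.7 -51.2] x 22.7
yellow [354 267   7  11  35] fix y [11.6  4.3] x -63.3
yellow [149 268   6   7  24] fix y [223.6 217.4] x -60.8
yellow [147 278   6   6  25] fix y [226.8 220.5] x -71.6
yellow [355 296   8  14  60] fix y [ 7.5 -1. ] x -99.2
coupon shift px (np.float32(5.92), 0, 0.99) static (np.float32(-1.85), 1, 0.98)
```

carry_out(deltas=[{"dp":[0,0.6,0],"roll":0,"gripper":0.08},{"dp":[0,0.6,0],"roll":0,"gripper":0.06},{"dp":[0,0.6,0],"roll":0,"gripper":0.06},{"dp":[0,0.6,0],"roll":0,"gripper":0.06}])

```text
clock: 16.35
eef_pos: [641.4, 45.1, 126.1]
eef_rot: [3.141, -0.001, 0.041]
wrist_force: [1.9, -4.0, 5.7]
finger_gap: 49.7
finger_force: 10.1
```

```bash
python3 look.py 14|grep -v "x -"
```

```text
16.35 [641.4  45.1 126.1] [ 1.9 -4.   5.7] 49.72 10.08 [ 21.3 114. ]
orange [382 166  41  53 669] fix y [  3.6 -32.1] x 31.3
orange [414 199   6  16  37] fix y [-26.3 -31.6] x 15.9
yellow [418 183  10  18 117] fix y [-42.6 -52.1] x 22.5
coupon shift px (np.float32(6.03), 0, 0.99) static (np.float32(-1.7), 1, 0.98)
```

carry_out(deltas=[{"dp":[0,0,0],"roll":0,"gripper":0.03},{"dp":[0,0,0],"roll":0,"gripper":0.01},{"dp":[0,0,0],"roll":0,"gripper":0.01},{"dp":[0,0,0],"roll":0,"gripper":0.01}])

```text
clock: 16.73
eef_pos: [641.4, 45.1, 126.1]
eef_rot: [3.141, -0.001, 0.041]
wrist_force: [1.1, -4.4, 6.2]
finger_gap: 47.9
finger_force: 11.5
```

```bash
python3 look.py 15|grep -v "x -"
```

```text
16.7333 [641.4  45.1 126.1] [ 1.1 -4.4  6.2] 47.88 11.52 [ 21.3 114. ]
orange [384 166  42  53 717] fix y [  1.8 -34.6] x 31.4
orange [417 200   5  16  36] fix y [-29.  -33.4] x 15.7
yellow [421 186   7  14  70] fix y [-45.5 -52.2] x 21.9
coupon shift px (np.float32(6.05), 0, 0.99) static (np.float32(-1.69), 1, 0.98)
```

carry_out(deltas=[{"dp":[0,0,0],"roll":0,"gripper":-0.01},{"dp":[0,0,0],"roll":0,"gripper":-0.025},{"dp":[0,0,0],"roll":0,"gripper":-0.025},{"dp":[0,0,0],"roll":0,"gripper":-0.025},{"dp":[0,0,0],"roll":0,"gripper":-0.025},{"dp":[0,0,0],"roll":0,"gripper":-0.025},{"dp":[0,0,0],"roll":0,"gripper":-0.025},{"dp":[0,0,0],"roll":0,"gripper":-0.025}])

```text
clock: 17.45
eef_pos: [641.4, 45.2, 126.1]
eef_rot: [3.141, -0.001, 0.041]
wrist_force: [1.1, -4.0, 5.4]
finger_gap: 46.2
finger_force: 12.5
```

```bash
python3 look.py 16|grep -v "x -"
python3 - <<'E'
import cv2,numpy as np
a=[cv2.resize(cv2.imread(f"pics/w_{k}.png")[155:240,360:512],None,fx=2.5,fy=2.5,interpolation=cv2.INTER_CUBIC) for k in (10,13,15,16)]
cv2.imwrite("pics/cmp.png",np.vstack([np.hstack(a[:2]),np.hstack(a[2:])]))
E
```

```text
17.45 [641.4  45.2 126.1] [ 1.1 -4.   5.4] 46.24 12.54 [ 21.3 114. ]
orange [386 166  41  53 740] fix y [  0.2 -35.4] x 31.8
orange [418 199   6  19  42] fix y [-29.9 -35.2] x 15.4
yellow [422 190   6   9  35] fix y [-46.6 -52.3] x 20.8
coupon shift px (np.float32(6.06), 0, 0.99) static (np.float32(-1.68), 1, 0.98)
```

View pics/cmp.png

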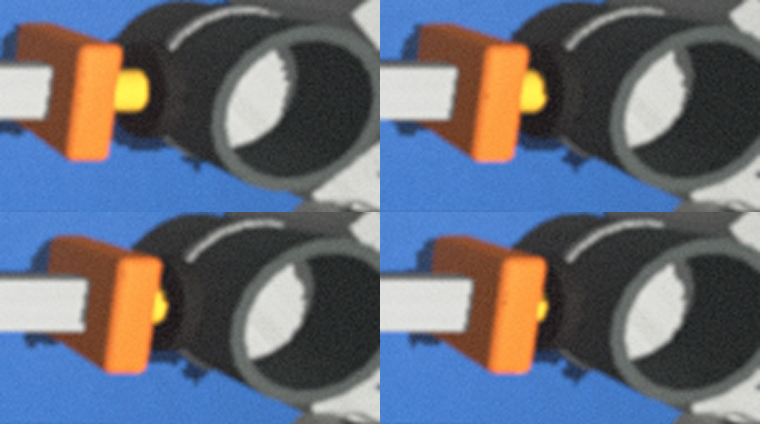

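```bash
python3 -c "
from cell import manip
print(manip.sign_off())"
```

```text
the job is handed in; nothing more can be done
None
```

I handed the job in with the guard open at about 91°, the coupon seated in the V-stop, and the pad pressed in about 9 mm of its 18 mm; the gripper is still squeezing the levers. The pad depth is estimated from the wrist pictures and the lever force, to roughly 1–2 mm.

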